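Hold the board tester's dial at its third click behind the guard

ROBOT

A 6-joint arm with a two-finger parallel gripper is mounted at the origin on a cart in front of the work surface, level with it; the furniture and walls round the work are solid. World frame = base frame: x ahead of the robot, y to its left, z up, the work surface at z = 0. Lengths are in m, angles in degrees, forces in N, time in s.
With the tool pointing down it reaches from about 0.4 to 0.825 m from the base axis. Payload 7 kg.
Tool frame: the origin (TCP) lies on the front face of the gripper's body, between the roots of the fingers; the fingertips stand 66 mm ahead of it and the grasp point (between the pads) lies 47 mm ahead of it (nose_length is the distance from the TCP to the fingertips, in m); y points along the fingers, z is the direction in which the jaws open and shut, and the axes are right-handed (so a half turn about y gives the same grasp; the last joint's range is limited). The gripper opens to 88 mm and grips with 3 to 60 N. Pads are 19 mm wide; open, the fingers measure 130 mm over their backs; the gripper's body (78 mm by 193 mm) begins 47 mm behind the grasp point.
Start: joints at [-55.858, 20.546, 0.682, 0, -70.136, -16.507], TCP at [0.204, -0.643, 0.292] pointing down, gripper open.
Joint ranges: [-176.03, 176.03], [-82.01, 121.73], [-58.28, 71.71], [-173.87, 95.51], [-174.79, -0.11], [-173.66, 173.66]. Speed limits (degrees/s): [136.94, 136.94, 172.46, 180, 180, 180].

INTERFACE

Orientations are given as [roll, pitch, yaw] about the fixed x, y, z axes, in that order (R = Rz(yaw) Ry(pitch) Rx(roll)).
In Python, from plant import get_state, capture, close_job, nose_length gives the robot as it stands.
- The arm moves only by the tool apply_moves, never from a script. Its argument "rows" is a list of rows, each a list of 2 entries, a list of its own where there are three numbers: the shift along the tool's x, y, z in m, then the turn about the tool's y in degrees. In form: [[[tx, ty, tz], yaw], ...]. A call has 1 to 20 rows; each row is the pose to reach, as a shift and turn from the pose commanded when the call began, along the tool's axes at that moment; what a row does not reach only later rows make up. A row lasts 1/8 s, in which the tool goes at most 62.5 mm and 10.7 degrees, less where a joint would pass 70% of its speed; a pose out of reach is approached as far as the arm can. A call with a gripper value outside its range is refused whole. "gripper" is the opening, from 0 (shut) to 1 (fully open), set as the call begins (left out, the last holds). The fingers move at their own pace and stop on an object; "grip_force" is the grip in N (left out, the last holds). Time passes only in rows, so rows that repeat a pose let the fingers close. It gives the time, the measured TCP pose, the force and the opening at its end, in the units of the state.
- get_state(): the state, without advancing time (a new reading comes with each control period).
- capture(name): name is "side" or "top"; returns a dict with "pixels" (400x640x3 uint8, blue, green, red), "z_map" (400x640 float32, m along the optical axis (not along the pixel's ray), 0 where there is no reading), "intrinsics" (3x3 intrinsics, pixels), "D" ([k1, k2, p1, p2, k3] as OpenCV has them; the pictures are not rectified), "rvec" (rotation vector, rad) and "tvec" (3), from world to camera coordinates, as OpenCV has them. Camera axes: x right, y down, z forward; pixel columns grow to the right and rows downward; lengths in m; the calibration is good to about 2 mm. A picture is of the moment at which its call begins.
- close_job(): hands the job in, once; it reports no verdict.
The state is a dict: "time_s": time; "joints": joint angles; "qd": joint speeds; "joint_torque": joint torques, N m; "tcp_pos": TCP position; "eef_rot": TCP orientation; "contact_force": force on the tool from outside, world axes, zero at the start; "moment": the same for the moment, N m; "gripper_width": finger opening in m.
Only numpy, scipy, OpenCV 4.12 (cv2) and the standard library are available. Lean on these libraries where they do the work, as an engineer would, in place of code of your own. Each camera call takes 0.05 s, during which the arm holds its last target.

TASK

Fold the board tester's stiff guard flap over the board until it lies in line with the two fixed rails that slope at 45 degrees on either side of it. Then press the paddle of the spring-return dial down past its first two clicks to the third, not beyond it, and finish while still holding it there: the dial springs back when let go.

Things in the scene. Friction and masses are not known exactly. Their poses are not given: they have to be found in the camera images.
- tester: Board tester fixed to the worktop: grey base plate 148 x 205 x 20 mm with a small green socket board, a guard flap at its right and a grey dial housing (70 x 40 mm, 127 mm tall) at its left. Origin: under its middle (6 mm behind the plate's centre), on the worktop. Its x axis points from the operator's side to the back, y to its left, z up; it stands at a different place and yaw each time.
- guard_hinge (a point): Middle of the guard's hinge line, which runs along the tester's y axis at its front edge; at (-70, -42.5, 50) mm in the tester's frame.
- guard_edge (a point): Middle of the guard's free edge (a bar 8 mm thick), 100 mm from the hinge line. The guard is a grey panel 90 mm wide and 4 mm thick, with one fixed aluminium rail (6 mm wide, 104 mm long, from the hinge line up and back at 45 degrees) beside each of its ends; the rails reach 127 mm above the worktop.
- guard (a joint): Angle of the guard in rad: 0 lies flat over the board (edge away from the robot), 0.785 is in line with the 45 degree rails, 1.57 upright, up to 2.2 leaning to the robot's side. Starts at 1.65 to 2.05. Stiff friction hinge: it stays where it is left; about 4 N near the edge turns it.
- dial_axis (a point): Point on the dial's axis (along the tester's y) in the middle of the paddle's width; at (0, 85.5, 100) mm in the tester's frame. The dial is a grey disc of 60 mm diameter on the housing's left side.
- paddle (a point): Centre of the dial's black thumb paddle: 28 mm long, 26 mm wide, 8 mm thick, 57 mm from the dial axis, on the robot's side of it. At rest the paddle points 0.5 rad above level (127 mm high); at the third click 0.4 rad below level (78 mm high).
- magnifier_b: White magnifier lamp, fixed, not to be used: keep the arm clear of it. Its thin post stands at the worktop's front edge about 0.27 m ahead and 0.12 m left of the robot's base axis; its elbow is 0.37 m above the worktop and its boom runs from there back and left, level, to (0.61, 0.27) m, where the large round head follows. The origin lies under the worktop and has no use.
- magnifier: A second such lamp, fixed, at the right: its round foot stands behind the tester near (0.80, -0.14) m, its arm slopes up from there towards the robot's right to an elbow near (0.58, -0.31) m, 0.31 m above the worktop, and on to a large round head near (0.38, -0.40) m. Keep clear of it too.
- dial (a joint): Angle in rad by which the paddle has been pressed down: 0 at rest, clicks at 0.30, 0.60 and 0.90, hard stop at 1.15; pins on the fixed plate beside the arm mark rest and clicks, the largest the third. A spring always turns it back to 0. The press takes about 2 to 10 N up to the third click; nothing stops it there.

How it is judged:
By the outcome, as a careful person would: the job done as asked, in the order asked, and still so for the second after the job is handed in, while the arm keeps its last pose, push and grip.
It also fails if it takes over 51 s, if anything falls off the work surface, if the arm or the gripper's body presses on something with over 40 N, if the wrist force passes 120 N, or if a joint passes its speed limit or range.

## Working session

There is one attempt and no reset: what is moved stays moved. The work goes in short steps, Python scripts to look and compute and a tool call to move; the robot and the scene stay as the last step left them, time stands still between calls to the robot, and variables do not carry over. Pictures are saved under pics/ and viewed, and the job is handed in when it is done.

Besides the shell and the picture viewer there is one more tool, called after "Emit:" as name(argument=value, ...) on one line, values as JSON. apply_moves: Moves the arm, as the interface text tells. Its arguments: {"type":"object","properties":{"rows":{"type":"array"},"gripper":{"type":"number"},"grip_force":{"type":"number"}},"required":["rows"]}

```bash
ls; mkdir -p pics; python3 - <<'E'
from plant import *
import cv2
s=get_state(); print(s)
print(nose_length if not callable(nose_length) else nose_length())
for n in("side","top"):
    c=capture(n); cv2.imwrite(f"pics/{n}0.png",c["pixels"]); print(n,c["intrinsics"],c["D"],c["rvec"],c["tvec"])
    import numpy as np
    R=cv2.Rodrigues(np.array(c["rvec"]))[0]; print("cam",-R.T@np.array(c["tvec"]).ravel(), (c["z_map"]>0).mean())
E
```

```text
pics
{'time_s': 0.0, 'joints': array([-5.58576257e+01,  2.05919391e+01,  6.33154115e-01, -2.08127417e-02,
       -7.01371527e+01, -1.65046995e+01]), 'qd': array([ 0.05647573, -0.00839247, -0.08588141, -0.02542597, -0.06496439,
        0.09371936]), 'joint_torque': array([ 1.49039308e-03, -5.82712018e+01,  2.93055385e+01,  6.99716359e+00,
        6.83041246e-03, -1.23744012e-04]), 'tcp_pos': array([ 0.2043617 , -0.64290686,  0.29121004]), 'eef_rot': array([-8.99024564e+01,  8.49902537e-03,  1.76305941e+01]), 'contact_force': array([-0.32104258, -0.48755292,  0.60525961]), 'moment': array([-0.01940352, -0.06770735,  0.02956073]), 'gripper_width': 0.08727990820276656}
0.0656
side [[511.15093115   0.         314.64277701]
 [  0.         511.15093115 192.45806916]
 [  0.           0.           1.        ]] [-0.10243308  0.          0.          0.          0.        ] [ 1.21110146  2.40539811 -0.86737388] [ 0.33753426 -0.36537358  1.68877431]
cam [1.299199   0.53310614 1.0617277 ] 0.9959921875
top [[377.75151543   0.         316.03688741]
 [  0.         377.75151543 197.28318967]
 [  0.           0.           1.        ]] [-0.04033953  0.          0.          0.          0.        ] [ 2.21776888 -2.18761487  0.06061243] [-0.00623447  0.57130291  1.07055944]
cam [0.52166062 0.01124491 1.09556705] 0.9961171875
```

View pics/side0.png

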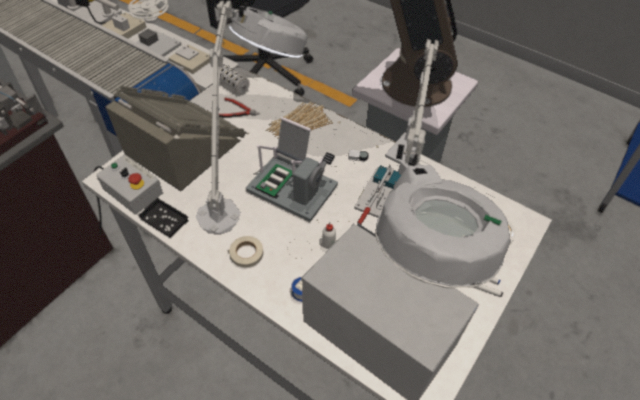

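View pics/top0.png

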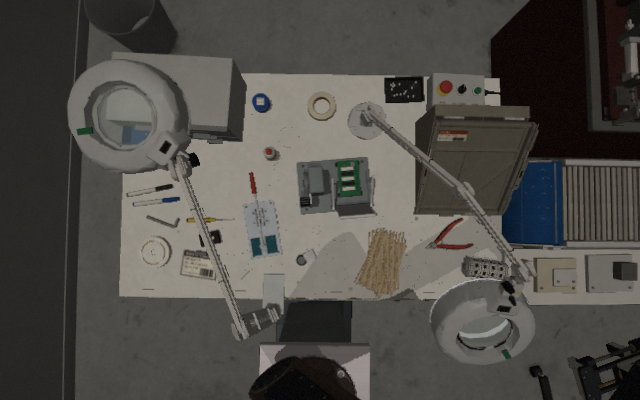

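The side view shows the tester near px (290,175), with the guard upright. The top view shows it near px (335,187), with the dial and paddle at (306,200). The lamps are on both sides. Next I'll zoom in and make a point cloud.

```bash
cat > h.py <<'E'
from plant import *
import cv2, numpy as np
def cloud(c):
    K=np.array(c["intrinsics"]);D=np.array(c["D"]);R=cv2.Rodrigues(np.array(c["rvec"]))[0];t=np.array(c["tvec"]).ravel()
    v,u=np.mgrid[0:400,0:640]
    p=cv2.undistortPoints(np.stack([u,v],-1).reshape(-1,1,2).astype(np.float64),K,D).reshape(400,640,2)
    z=c["z_map"].astype(float)
    P=np.dstack([p[...,0]*z,p[...,1]*z,z])
    W=(P-t)@R; W[z==0]=np.nan
    return W
def proj(c,pts):
    return cv2.projectPoints(np.array(pts,float).reshape(-1,1,3),np.array(c["rvec"]),np.array(c["tvec"]),np.array(c["intrinsics"]),np.array(c["D"]))[0].reshape(-1,2)
def crop(c,u0,v0,u1,v1,k,name):
    cv2.imwrite(name,cv2.resize(c["pixels"][v0:v1,u0:u1],None,fx=k,fy=k,interpolation=cv2.INTER_CUBIC))
E
python3 - <<'E'
from h import *
a=capture("top");crop(a,280,140,400,230,6,"pics/top1.png")
b=capture("side");crop(b,230,105,350,225,5,"pics/side1.png")
W=cloud(a)
for p in [(310,160),(320,188),(306,200),(360,165),(345,210),(372,210),(340,150),(300,165),(298,212),(370,158),(352,195)]:
    print(p,W[p[1],p[0]].round(4),a["pixels"][p[1],p[0]])
E
```

```text
(310, 160) [ 0.6809  0.0206 -0.0022] [129 137 144]
(320, 188) [ 0.5901 -0.0072  0.1278] [84 88 86]
(306, 200) [0.5587 0.0282 0.1296] [29 30 31]
(360, 165) [ 0.6653 -0.123   0.0211] [80 83 82]
(345, 210) [ 0.5349 -0.0751  0.0927] [45 48 51]
(372, 210) [ 5.372e-01 -1.616e-01  5.000e-04] [64 68 69]
(340, 150) [ 0.7112 -0.0667  0.0009] [134 144 149]
(300, 165) [0.6629 0.0488 0.0198] [84 87 84]
(298, 212) [ 0.5285  0.0532 -0.0007] [133 143 148]
(370, 158) [ 0.6891 -0.1548  0.    ] [135 145 150]
(352, 195) [ 0.5782 -0.0995  0.0335] [38 52 31]
```

View pics/top1.png

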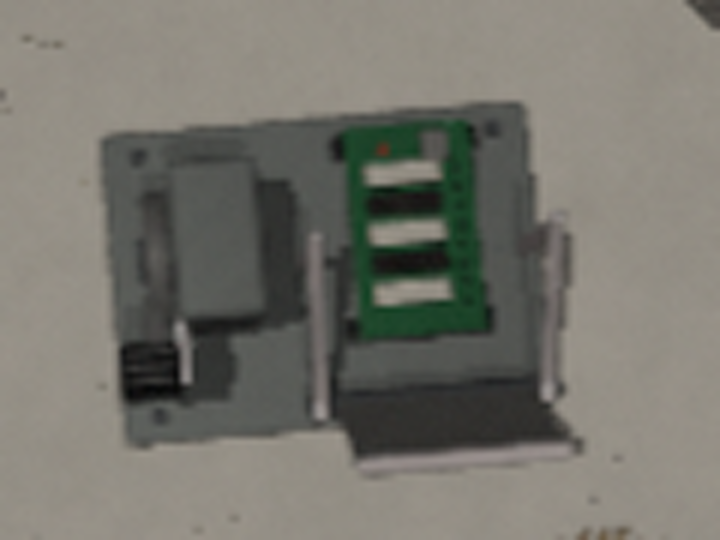

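View pics/side1.png

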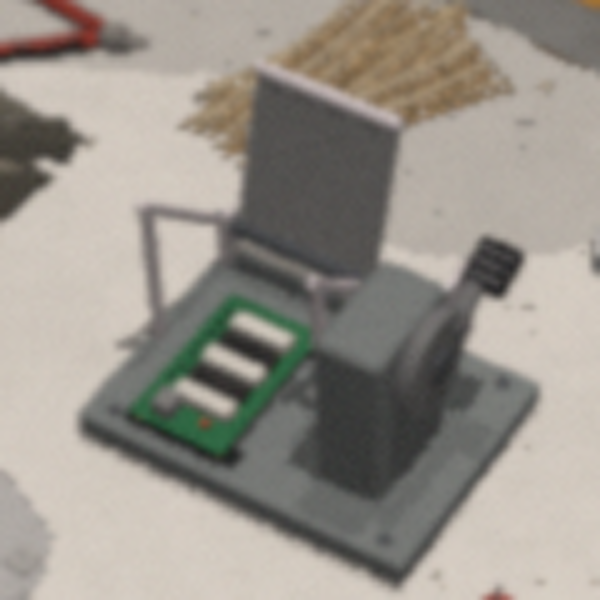

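```bash
python3 - <<'E'
from h import *
a=capture("top");W=cloud(a)
m=(W[...,2]>0.012)&(W[...,2]<0.026)&(W[...,0]>0.5)&(W[...,0]<0.75)&(W[...,1]>-0.18)&(W[...,1]<0.09)
m=cv2.morphologyEx(m.astype(np.uint8),cv2.MORPH_OPEN,np.ones((3,3)))
n,l,st,_=cv2.connectedComponentsWithStats(m); k=1+np.argmax(st[1:,4]); print(st[k])
P=W[l==k][:,:2].astype(np.float32)
r=cv2.minAreaRect(P*1000); print(r); bx=cv2.boxPoints(r); print(bx)
# housing top
h=(abs(W[...,2]-0.127)<0.006)&(abs(W[...,0]-0.6)<.06)&(abs(W[...,1]+0.005)<.03)
print("housing",cv2.minAreaRect((W[h][:,:2]*1000).astype(np.float32)), h.sum(), W[h][:,2].mean())
# black paddle
px=a["pixels"].max(2); pm=(px<50)&(W[...,2]>0.10)&(abs(W[...,1]-.03)<.04)&(abs(W[...,0]-.55)<.05)
print("paddle",pm.sum(),W[pm].mean(0),W[pm].min(0),W[pm].max(0))
# guard edge
for zmin in [.13]:
    g=(W[...,2]>0.13)&(W[...,1]<-.04)&(W[...,1]>-.2)&(W[...,0]<.6)&(W[...,0]>.48)
    print("edge",g.sum(),W[g].mean(0),W[g].min(0),W[g].max(0))
E
```

```text
[ 297  160   42   54 1096]
((602.2655639648438, -6.0396881103515625), (147.6116943359375, 115.80738830566406), 5.993329048156738)
[[522.81726   43.841244]
 [534.90906  -71.33315 ]
 [681.71387  -55.92062 ]
 [669.6221    59.253777]]
housing ((595.53173828125, 3.0380306243896484), (103.81855773925781, 41.35930252075195), 0.8393386602401733) 442 0.12695344348927406
paddle 100 [0.55663984 0.02835787 0.13066889] [ 0.54299064 -0.00779259  0.10804111] [0.57834891 0.0438305  0.13998107]
edge 153 [ 0.52085502 -0.09994616  0.14556385] [ 0.51145933 -0.14368942  0.13022392] [ 0.53022414 -0.05660706  0.15459055]
```

```bash
python3 - <<'E'
from h import *
a=capture("top");W=cloud(a)
m=(W[...,2]>0.012)&(W[...,2]<0.16)&(W[...,0]>0.5)&(W[...,0]<0.75)&(W[...,1]>-0.2)&(W[...,1]<0.09)
W2=W[m]
# iterate: tester-frame for plate points z .012-.03
pm=(W2[:,2]<.024)
P=W2[pm][:,:2]
psi=np.deg2rad(6)
for psi in np.deg2rad([5,6,7]):
    x=np.array([np.cos(psi),np.sin(psi)]);y=np.array([-x[1],x[0]])
    X=P@x;Y=P@y
    print(np.rad2deg(psi),[np.percentile(X,q).round(4) for q in(0,1,2,98,99,100)],[np.percentile(Y,q).round(4) for q in(0,1,2,98,99,100)])
# back edge by v: max X per Y bin
psi=np.deg2rad(6);x=np.array([np.cos(psi),np.sin(psi)]);y=np.array([-x[1],x[0]])
X=P@x;Y=P@y
for y0 in np.arange(-.11,.12,.02)-0.11:
    s=(abs(Y-y0)<.01)
    if s.sum()>5: print("Y",y0.round(3),X[s].min().round(4),X[s].max().round(4))
for x0 in np.arange(.53,.7,.02):
    s=(abs(X-x0)<.01)
    if s.sum()>5: print("X",x0.round(3),Y[s].min().round(4),Y[s].max().round(4))
def T(o,psi,p):
    c,s=np.cos(psi),np.sin(psi);return np.array([o[0]+c*p[0]-s*p[1],o[1]+s*p[0]+c*p[1],p[2]])
o=(.6129,-.0498)
pts=[T(o,psi,q) for q in [(-80,102.5,20),(-80,-102.5,20),(68,-102.5,20),(68,102.5,20)]] if 0 else [T(o,psi,np.array(q)/1000) for q in [(-80,102.5,20),(-80,-102.5,20),(68,-102.5,20),(68,102.5,20),(-70,-42.5,50),(-50,85.5,127),(0,85.5,100),(-70,5,50),(3.5,8,127)]]
print(np.round(pts,4))
b=capture("side")
for c,n in((a,"top"),(b,"side")):
    im=c["pixels"].copy();q=proj(c,pts)
    im=cv2.resize(im,None,fx=6,fy=6,interpolation=cv2.INTER_CUBIC)
    for t in q: cv2.circle(im,tuple(int(v) for v in (t*6+3)),4,(0,0,255),-1)
    u,v=q.mean(0).astype(int)*6; cv2.imwrite(f"pics/{n}2.png",im[v-300:v+300,u-380:u+380])
E
```

```text
5.0 [np.float64(0.5252), np.float64(0.5269), np.float64(0.5285), np.float64(0.6735), np.float64(0.727), np.float64(0.7341)] [np.float64(-0.2288), np.float64(-0.2024), np.float64(-0.2004), np.float64(-0.0028), np.float64(-0.0015), np.float64(0.0003)]
6.000000000000001 [np.float64(0.5243), np.float64(0.5259), np.float64(0.5273), np.float64(0.6713), np.float64(0.7232), np.float64(0.7306)] [np.float64(-0.2415), np.float64(-0.2142), np.float64(-0.2112), np.float64(-0.0133), np.float64(-0.0121), np.float64(-0.0107)]
7.0 [np.float64(0.5223), np.float64(0.5247), np.float64(0.5263), np.float64(0.6698), np.float64(0.7192), np.float64(0.7269)] [np.float64(-0.2541), np.float64(-0.2264), np.float64(-0.2221), np.float64(-0.0239), np.float64(-0.0226), np.float64(-0.0203)]
Y -0.22 0.5262 0.73
Y -0.2 0.5265 0.7306
Y -0.18 0.5404 0.6711
Y -0.16 0.5417 0.6719
Y -0.14 0.5407 0.6722
Y -0.12 0.5408 0.6706
Y -0.1 0.5243 0.6722
Y -0.08 0.5245 0.6716
Y -0.06 0.525 0.672
Y -0.04 0.5245 0.6725
Y -0.02 0.5258 0.6709
X 0.53 -0.212 -0.0113
X 0.55 -0.2093 -0.0107
X 0.57 -0.211 -0.0125
X 0.59 -0.2124 -0.0109
X 0.61 -0.2123 -0.0123
X 0.63 -0.2133 -0.0112
X 0.65 -0.2133 -0.0111
X 0.67 -0.2115 -0.0119
[[ 0.5226  0.0438  0.02  ]
 [ 0.5441 -0.1601  0.02  ]
 [ 0.6912 -0.1446  0.02  ]
 [ 0.6698  0.0592  0.02  ]
 [ 0.5477 -0.0994  0.05  ]
 [ 0.5542  0.03    0.127 ]
 [ 0.604   0.0352  0.1   ]
 [ 0.5428 -0.0521  0.05  ]
 [ 0.6155 -0.0415  0.127 ]]
```

View pics/top2.png

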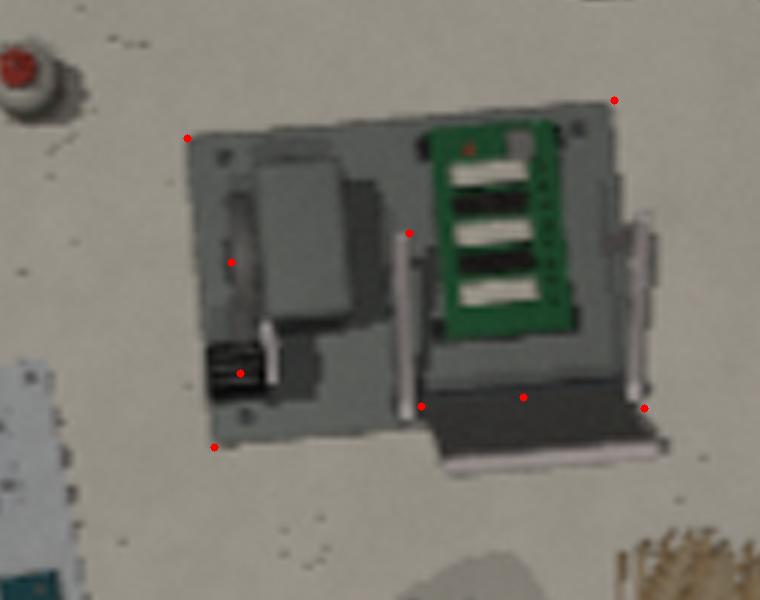

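View pics/side2.png

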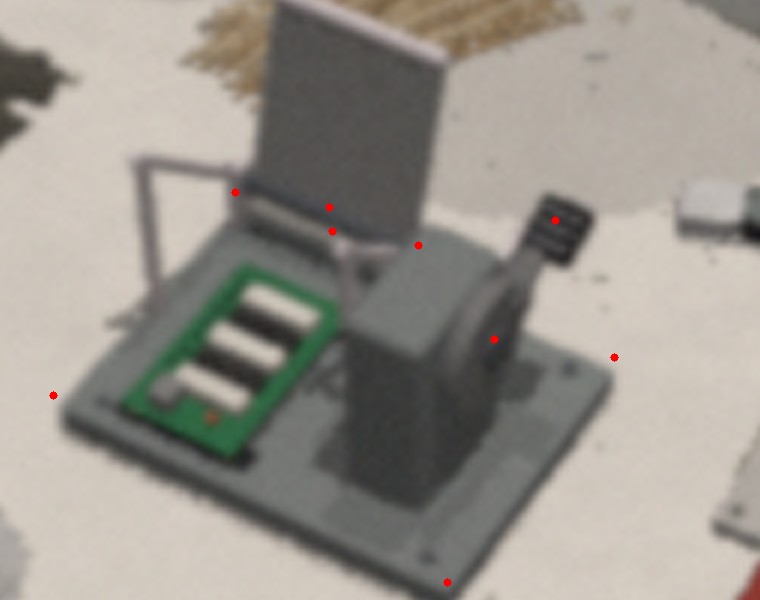

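```bash
python3 - <<'E'
from h import *
a=capture("top");b=capture("side");Wa=cloud(a);Wb=cloud(b)
P=np.concatenate([Wa.reshape(-1,3),Wb.reshape(-1,3)])
P=P[~np.isnan(P[:,0])]
s=P[(P[:,0]>-.15)&(P[:,0]<.9)&(P[:,1]>-.95)&(P[:,1]<.5)]
# height map 4cm cells
xs=np.arange(-.1,.9,.05);ys=np.arange(.45,-.9,-.05)
print("y:   "+" ".join(f"{int(round(y*100)):3d}" for y in ys))
for x in xs[::-1]:
    r=[]
    for y in ys:
        q=s[(abs(s[:,0]-x)<=.025)&(abs(s[:,1]-y)<=.025)]
        r.append(f"{int(round(q[:,2].max()*100)):3d}" if len(q) else "  .")
    print(f"{x:5.2f}"," ".join(r))
print(proj(a,[[.204,-.643,.29]]))
E
```

```text
y:    45  40  35  30  25  20  15  10   5   0  -5 -10 -15 -20 -25 -30 -35 -40 -45 -50 -55 -60 -65 -70 -75 -80 -85
 0.85  37  37  36  20  20  20   4   1   2   2   2   2   2   2   2   7  10   9   8   4   1 -80 -79 -79 -79 -79  -4
 0.80  38  38  38  37  20  20   4   1   2   2   2   9  12   2   1  19  19  19  19  19  18 -79 -79 -79 -79 -79  -5
 0.75  38  38  37  37  20  20   1   1   1   1   1   2  15  17  21  21  21  21  21  21  21 -79 -79 -79 -79 -79   .
 0.70  37  35  36  36  31  19   9   6   2   3   3   4   3  22  23  21  17  17  17  20  20   4   5   6   6   6   6
 0.65  35  34  35  38  39   7   1   1  13  13   4   5  13   1  28  16  13  13  13  16  16   4   5   6   6   6   6
 0.60  33  34  34  40  40   7   7   1  14  13  13   5  13   1  29  33   9   9   9  12  12   4   5   5   5   5   5
 0.55   2   2   1   1  39   6   6   2  14  14  15  15  15   1   6  33  33   5   4   7   7   4   5   5   5   5   5
 0.50   1   1   2   2  39  39   6   2   1   1  15  15  15   2   1   1  33  33   1   2   1   4   5   5   5   5   5
 0.45   2   2   3   3   2  38   8   4   1   1   1   1   3   2   2   1  32  
[... 622 characters left out ...]
   .   .   .   .  31  41  41   1   1   1   1   .   .   .  17  18  18   .  34  34  31   .   .   .   .
 0.10 -79 -79 -79 -79 -79   .  30  38   6   8   7   2   1 -70 -79 -79 -79 -79 -79 -79 -79 -79   .   .   .   .   .
 0.05 -78 -79 -78 -79 -79   .   0   4   6  12  14   2   1 -70 -79 -79 -79 -79 -79 -79 -79 -79   .   .   .   .   .
 0.00 -79 -79 -80 -79   . -70   1   5  28   .  12   7   1 -78 -79 -79 -79 -79 -79 -79 -79 -79   .   .   .   .   .
-0.05 -79 -79   . -79 -79 -70   0   2  28  27   .   0   0 -79 -79 -79 -79 -79 -78 -78 -78 -79   .   .   .   .   .
-0.10 -79 -79 -79 -79 -79 -79   0   1   .   .   .   .   0 -79 -79 -78 -78 -79 -79 -78 -79 -79   .   .   .   .   .
[[610.24993963 363.68468581]]
```

The top view and the depth data put the tester at about (0.613, -0.049) with a yaw of 6°. The guard angle is about 1.84 rad. The right lamp's head and elbow stay below z = 0.34, so I'll pass over them.

Emit:
apply_moves(rows=[[[0,-0.05,0],0],[[0,-0.1,0],0],[[0,-0.15,0],0],[[0,-0.2,0],0],[[0.03,-0.2,0.03],-6],[[0.06,-0.2,0.06],-12],[[0.09,-0.2,0.09],-18],[[0.12,-0.2,0.12],-24],[[0.15,-0.2,0.15],-30],[[0.18,-0.2,0.18],-36],[[0.21,-0.2,0.21],-42],[[0.24,-0.2,0.245],-48],[[0.27,-0.2,0.275],-54],[[0.3,-0.2,0.305],-60],[[0.33,-0.2,0.335],-66],[[0.36,-0.2,0.365],-72],[[0.39,-0.2,0.4],-78.4],[[0.422,-0.2,0.429],-78.4],[[0.422,-0.2,0.429],-78.4],[[0.422,-0.2,0.429],-78.4]], gripper=0, grip_force=60)

```text
time_s: 2.95
tcp_pos: [0.4765, -0.1065, 0.4922]
eef_rot: [-90.0, 0.0, 96.1]
contact_force: [0.1, -0.4, 0.2]
gripper_width: 0.0004
```

Emit:
apply_moves(rows=[[[0,0.06,0],0],[[0,0.12,0],0],[[0,0.18,0],0],[[0,0.24,0],0],[[0,0.275,0],0],[[0,0.292,0],0],[[0,0.292,0],0],[[0,0.292,-0.01],0],[[0,0.292,-0.02],0],[[0,0.292,-0.03],0],[[0,0.292,-0.04],0],[[0,0.292,-0.048],0],[[0,0.292,-0.048],0]])

```text
time_s: 4.58
tcp_pos: [0.5254, -0.1013, 0.2001]
eef_rot: [-90.1, -0.0, 96.0]
contact_force: [-1.5, -0.6, 0.3]
gripper_width: 0.0007
```

```bash
cat >> h.py <<'E'
psi=np.deg2rad(6);O=np.array([.6128,-.049,0]);RT=np.array([[np.cos(psi),-np.sin(psi),0],[np.sin(psi),np.cos(psi),0],[0,0,1]])
def toT(p): return (np.asarray(p)-O)@RT
def toW(p): return np.asarray(p)@RT.T+O
def look(tag):
    a=capture("top");b=capture("side")
    crop(a,275,135,405,235,6,f"pics/top_{tag}.png");crop(b,220,85,350,185,6,f"pics/side_{tag}.png")
    s=get_state();print(s["time_s"],toT(s["tcp_pos"]).round(4),s["eef_rot"].round(2),s["contact_force"].round(2),s["gripper_width"])
    return a,b
E
python3 -c "
from h import *
look('g1')"
```

```text
4.675 [-0.0928 -0.0429  0.2001] [-9.007e+01 -1.000e-02  9.604e+01] [ 0.13 -0.62 -0.13] 6.528270079348157e-05
```

View pics/side_g1.png

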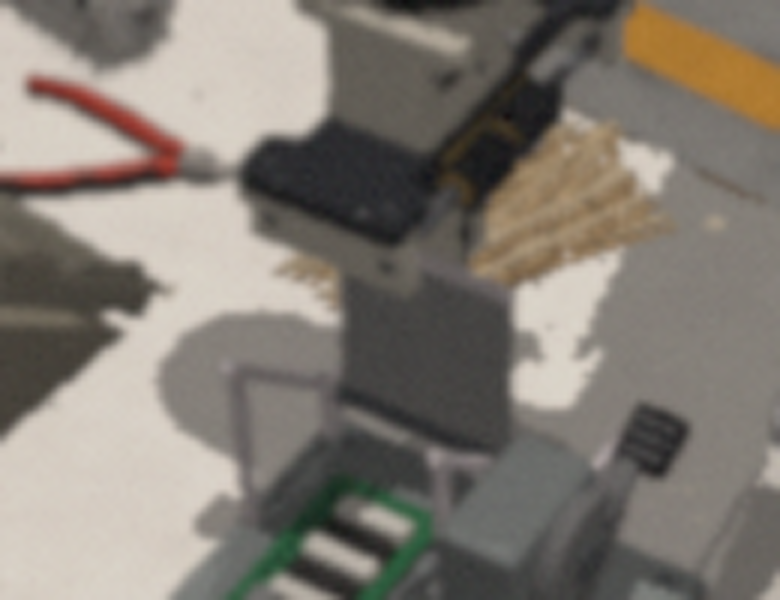

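View pics/top_g1.png

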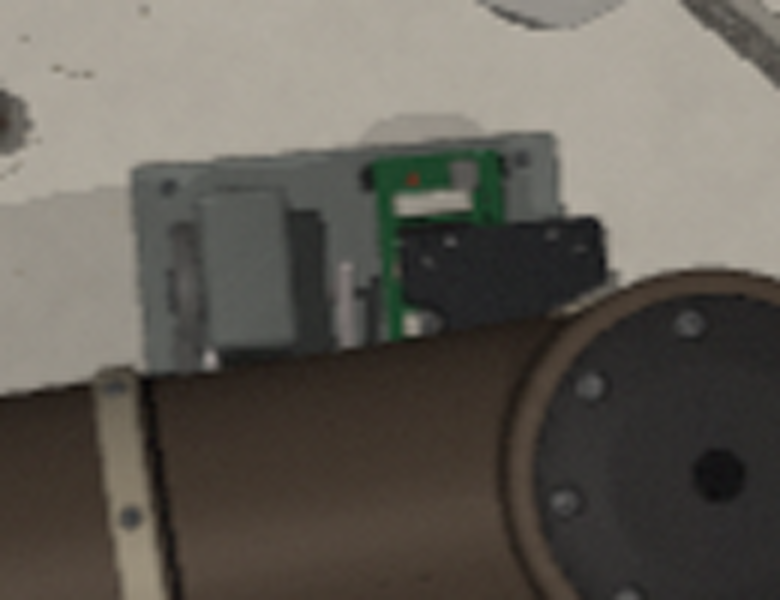

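The side crop shows the panel pushed upright, at px (430,370), with the fingers behind it. The top crop is mostly hidden by the arm. I'll check the lamp clearance in the full frames.

```bash
python3 -c "
from h import *
a=capture('top');b=capture('side')
cv2.imwrite('pics/full_top1.png',a['pixels']);cv2.imwrite('pics/full_side1.png',b['pixels'])"
```

```text
(no output)
```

View pics/full_top1.png

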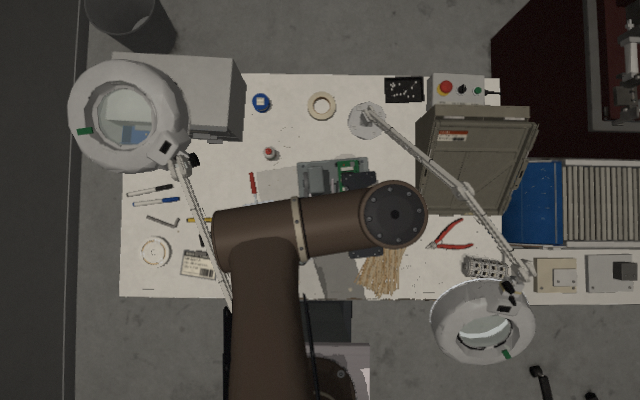

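View pics/full_side1.png

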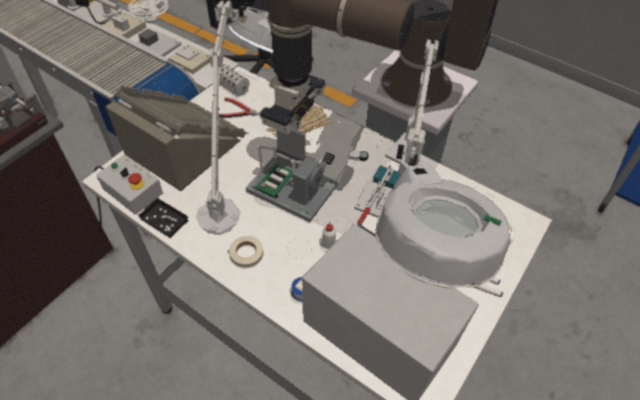

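```bash
python3 -c "
from h import *
a=capture('top');b=capture('side');print(get_state()['joints'].round(1))
W=cloud(a);Wb=cloud(b)
for p in [(230,240),(215,235),(250,215),(270,330),(245,300),(300,220),(395,215),(410,235)]: print(p,W[p[1],p[0]].round(3))
for p in [(300,15),(340,15),(405,10),(292,60),(450,30),(480,50)]: print('s',p,Wb[p[1],p[0]].round(3))
"
```

```text
[ 10.1  12.  -24.3  -0.  -53.6  -4.1]
(230, 240) [0.484 0.127 0.56 ]
(215, 235) [0.491 0.148 0.561]
(250, 215) [0.52  0.101 0.55 ]
(270, 330) [0.387 0.059 0.652]
(245, 300) [0.415 0.093 0.624]
(300, 220) [0.514 0.029 0.562]
(395, 215) [ 0.523 -0.102  0.578]
(410, 235) [ 0.495 -0.124  0.576]
s (300, 15) [ 0.563 -0.044  0.504]
s (340, 15) [0.55  0.045 0.53 ]
s (405, 10) [0.494 0.154 0.554]
s (292, 60) [ 0.564 -0.069  0.383]
s (450, 30) [0.074 0.102 0.28 ]
s (480, 50) [0.041 0.19  0.234]
```

```bash
python3 -c "
from h import *
a=capture('top');b=capture('side')
Wa=cloud(a);Wb=cloud(b)
# boom heights, both views
for W,n in((Wa,'top'),(Wb,'side')):
    for x in np.arange(.3,.72,.04):
        m=(abs(W[...,0]-x)<.015)&(abs(W[...,1]-(.12+(x-.27)*.15/.34))<.035)&(W[...,2]>.25)&(W[...,2]<.47)
        if m.sum()>3: print(n,x.round(2),'y',W[m][:,1].min().round(3),W[m][:,1].max().round(3),'z',np.percentile(W[m][:,2],[0,5,50,95,100]).round(3))
# tube from side: column profile
for u in (320,340,360,380,400,410):
    col=Wb[:90,u]; 
    ok=[(v,*col[v].round(3)) for v in range(0,60,4) if .3<col[v][0]<.7 and col[v][2]>.3]
    print(u,ok[0] if ok else None, ok[-1] if ok else None)
cv2.imwrite('pics/s_arm.png',cv2.resize(b['pixels'][0:100,250:500],None,fx=3,fy=3))
m=(Wb[...,2]>.42)&(Wb[...,2]<.7)&(Wb[...,1]>.05)&(Wb[...,1]<.25)&(Wb[...,0]>.2)
for y in np.arange(.06,.24,.02):
    q=Wb[m&(abs(Wb[...,1]-y)<.01)]
    if len(q): i=q[:,2].argmin(); print('low',y.round(2),q[i].round(3),len(q))
"
```

```text
top 0.34 y 0.162 0.17 z [0.377 0.377 0.379 0.38  0.38 ]
top 0.38 y 0.166 0.186 z [0.347 0.35  0.378 0.381 0.387]
top 0.42 y 0.176 0.203 z [0.357 0.371 0.381 0.383 0.384]
top 0.46 y 0.199 0.219 z [0.354 0.36  0.381 0.383 0.384]
top 0.5 y 0.214 0.237 z [0.35  0.352 0.381 0.385 0.386]
top 0.54 y 0.225 0.252 z [0.35  0.353 0.382 0.386 0.393]
top 0.58 y 0.247 0.281 z [0.353 0.356 0.384 0.389 0.39 ]
top 0.62 y 0.24 0.309 z [0.313 0.337 0.37  0.393 0.395]
top 0.66 y 0.273 0.327 z [0.293 0.308 0.345 0.352 0.356]
top 0.7 y 0.277 0.345 z [0.271 0.287 0.342 0.35  0.354]
side 0.3 y 0.127 0.166 z [0.25  0.254 0.361 0.381 0.382]
side 0.34 y 0.143 0.171 z [0.344 0.347 0.373 0.377 0.378]
side 0.38 y 0.168 0.186 z [0.35  0.365 0.376 0.379 0.379]
side 0.42 y 0.18 0.204 z [0.354 0.356 0.378 0.38  0.381]
side 0.46 y 0.2 0.22 z [0.345 0.359 0.379 0.381 0.383]
side 0.5 y 0.216 0.234 z [0.346 0.356 0.38  0.382 0.383]
side 0.54 y 0.231 0.251 z [0.353 0.366 0.382 0.388 0.39 ]
side 0.58 y 0.248 0.278 z [0.373 0.381 0.384 0.387 0.388]
side 0.62 y 0.244 0.309 z [0.318 0.324 0.363 0.39  0.394]
side 0.66 y 0.27 0
[... 354 characters left out ...]
0 (0, np.float64(0.515), np.float64(0.066), np.float64(0.554)) (40, np.float64(0.524), np.float64(0.079), np.float64(0.472))
380 (0, np.float64(0.499), np.float64(0.101), np.float64(0.558)) (44, np.float64(0.526), np.float64(0.126), np.float64(0.484))
400 (0, np.float64(0.478), np.float64(0.133), np.float64(0.56)) (48, np.float64(0.504), np.float64(0.16), np.float64(0.476))
410 (4, np.float64(0.472), np.float64(0.152), np.float64(0.556)) (28, np.float64(0.461), np.float64(0.155), np.float64(0.499))
low 0.06 [0.529 0.055 0.473] 372
low 0.08 [0.523 0.085 0.472] 412
low 0.1 [0.522 0.094 0.473] 442
low 0.12 [0.525 0.117 0.479] 488
low 0.14 [0.515 0.141 0.475] 533
low 0.16 [0.483 0.155 0.463] 672
```

View pics/s_arm.png

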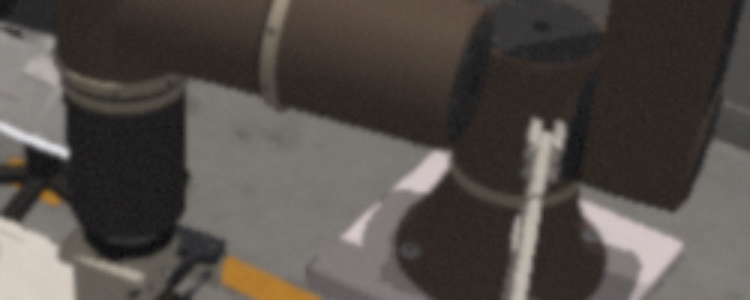

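Emit:
apply_moves(rows=[[[0,0,-0.006],0],[[0,0,-0.012],0],[[0,0.001,-0.017],0],[[0,0.002,-0.022],0],[[0,0.004,-0.028],0],[[0,0.006,-0.033],0],[[0,0.008,-0.038],0],[[0,0.01,-0.043],0],[[0,0.014,-0.049],0],[[0,0.014,-0.049],0]])

```text
time_s: 6.22
tcp_pos: [0.5737, -0.0962, 0.1857]
eef_rot: [-90.0, -0.0, 96.0]
contact_force: [-0.2, -0.2, 0.3]
gripper_width: 0.0005
```

```bash
python3 -c "
from h import *
look('g2')"
```

```text
6.325 [-0.0443 -0.0428  0.1857] [-9.000e+01 -2.000e-02  9.603e+01] [-0.42  0.52  0.36] 0.0003912951203174798
```

View pics/side_g2.png

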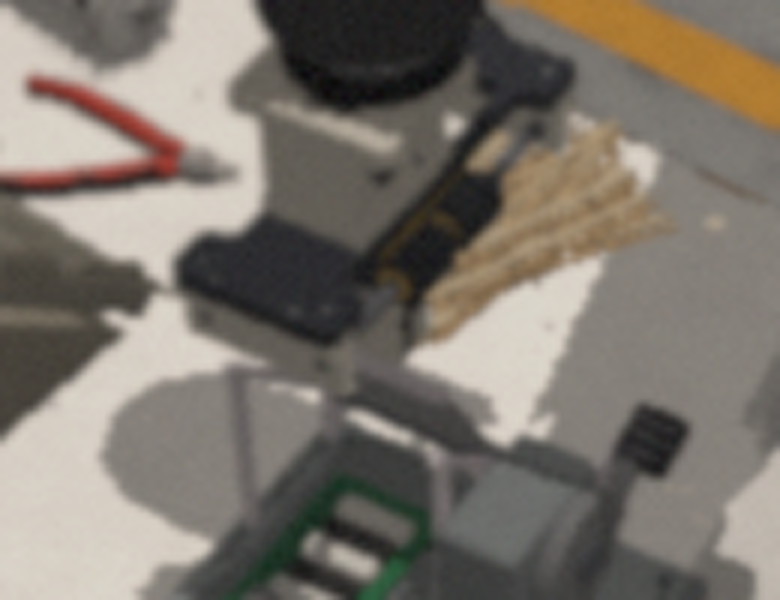

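```bash
cat >> h.py <<'E'
def guard(cs):
    for c in cs:
        T=toT(cloud(c))
        for y0,y1,n in((-.086,-.062,'R'),(-.024,0.0,'L')):
            m=(T[...,1]>y0)&(T[...,1]<y1)&(T[...,2]>.055)&(T[...,2]<.165)&(T[...,0]>-.13)&(T[...,0]<.03)
            q=T[m]
            if len(q)>5:
                d=q-np.array([-.07,0,.05]);th=np.degrees(np.arctan2(d[:,2],d[:,0]));r=np.hypot(d[:,0],d[:,2])
                s=r>.05
                print(n,len(q),'theta med',np.median(th[s]).round(1),'sd',th[s].std().round(1),'rmax',np.percentile(r,98).round(3),'edge th',np.median(th[r>np.percentile(r,90)]).round(1))
E
python3 -c "
from h import *
guard([capture('top'),capture('side')])"
```

```text
L 63 theta med 56.0 sd 1.6 rmax 0.107 edge th 56.9
```

Emit:
apply_moves(rows=[[[0,0.002,-0.003],0],[[0,0.004,-0.006],0],[[0,0.006,-0.0085],0],[[0,0.008,-0.0105],0],[[0,0.008,-0.0105],0]])

```text
time_s: 7.05
tcp_pos: [0.5839, -0.0952, 0.1779]
eef_rot: [-90.0, -0.0, 96.0]
contact_force: [-0.9, -0.1, -0.3]
gripper_width: 0.0002
```

```bash
python3 -c "
from h import *
guard(look('g3'))"
```

```text
7.15 [-0.034  -0.0429  0.1777] [-8.998e+01 -1.000e-02  9.602e+01] [ 0.17  1.07 -0.37] 0.0007860146650568357
L 36 theta med 49.0 sd 1.3 rmax 0.107 edge th 50.1
```

View pics/side_g3.png

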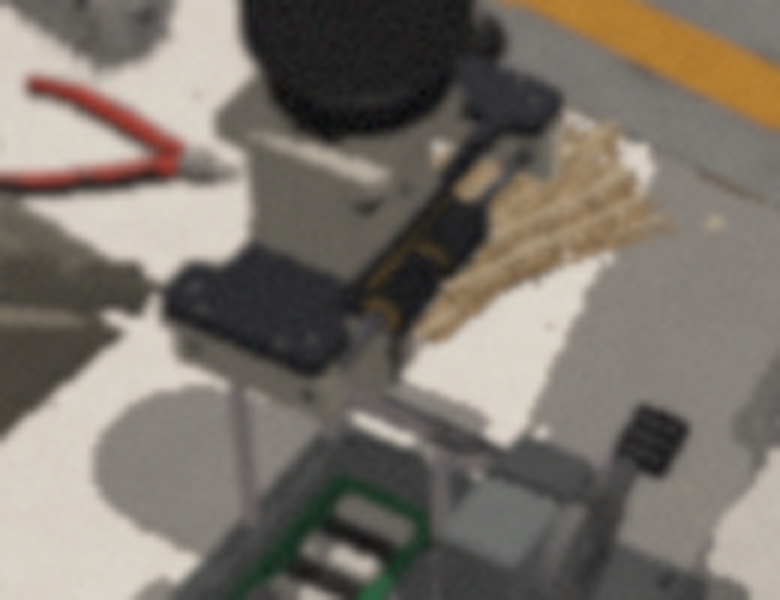

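Emit:
apply_moves(rows=[[[0,-0.01,0.01],0],[[0,-0.04,0.035],0],[[0,-0.08,0.07],0],[[0,-0.1,0.11],0],[[0,-0.1,0.13],0],[[0,-0.1,0.13],0]])

```text
time_s: 7.9
tcp_pos: [0.4528, -0.1091, 0.2785]
eef_rot: [-90.1, -0.0, 96.0]
contact_force: [1.5, -0.8, 0.0]
gripper_width: 0.0005
```

```bash
cat > rails.py <<'E'
from h import *
import sys
def rails(a,b):
    guard([a,b])
    for c,nm in((a,'top'),(b,'side')):
        T=toT(cloud(c))
        for n,y0,y1 in(('railL',.002,.012),('railR',-.1,-.089),('G1',-.084,-.06),('G2',-.055,-.03),('G3',-.025,-.003)):
            m=(T[...,1]>y0)&(T[...,1]<y1)&(T[...,2]>.055)&(T[...,2]<.17)&(T[...,0]>-.09)&(T[...,0]<.03)
            q=T[m]
            if len(q)>8:
                # drop outliers, fit line by PCA (Huber)
                l=cv2.fitLine(q[:,[0,2]].astype(np.float32),cv2.DIST_HUBER,0,.001,.001).ravel()
                print(nm,n,len(q),'ang',np.degrees(np.arctan2(l[1],l[0])).round(1),'z at x=-20:',(l[3]+l[1]/l[0]*(-.02-l[2])).round(4),'zmax',q[:,2].max().round(3),'xmax',q[:,0].max().round(3))
a,b=look(sys.argv[1]);rails(a,b)
E
python3 rails.py g4
```

```text
8.0 [-0.1638 -0.043   0.278 ] [-90.     0.    96.04] [-0.7  -0.25  0.46] 0.0003313981868193238
R 216 theta med 53.0 sd 1.1 rmax 0.104 edge th 52.5
L 250 theta med 52.5 sd 1.2 rmax 0.104 edge th 52.2
R 25 theta med 48.9 sd 1.2 rmax 0.108 edge th 48.9
L 36 theta med 49.0 sd 1.3 rmax 0.107 edge th 48.0
top railL 73 ang 45.1 z at x=-20: 0.1053 zmax 0.127 xmax 0.005
top railR 68 ang 44.6 z at x=-20: 0.1039 zmax 0.127 xmax 0.004
top G1 224 ang 51.1 z at x=-20: 0.116 zmax 0.135 xmax -0.003
top G2 232 ang 51.2 z at x=-20: 0.1155 zmax 0.134 xmax -0.003
top G3 238 ang 50.1 z at x=-20: 0.1153 zmax 0.133 xmax -0.003
side railL 33 ang 47.4 z at x=-20: 0.1032 zmax 0.128 xmax 0.008
side railR 73 ang -87.0 z at x=-20: 0.5081 zmax 0.127 xmax 0.007
side G1 28 ang 48.1 z at x=-20: 0.1079 zmax 0.132 xmax 0.003
side G2 32 ang 48.1 z at x=-20: 0.1081 zmax 0.131 xmax 0.002
side G3 31 ang 48.6 z at x=-20: 0.1074 zmax 0.131 xmax 0.003
```

View pics/side_g4.png

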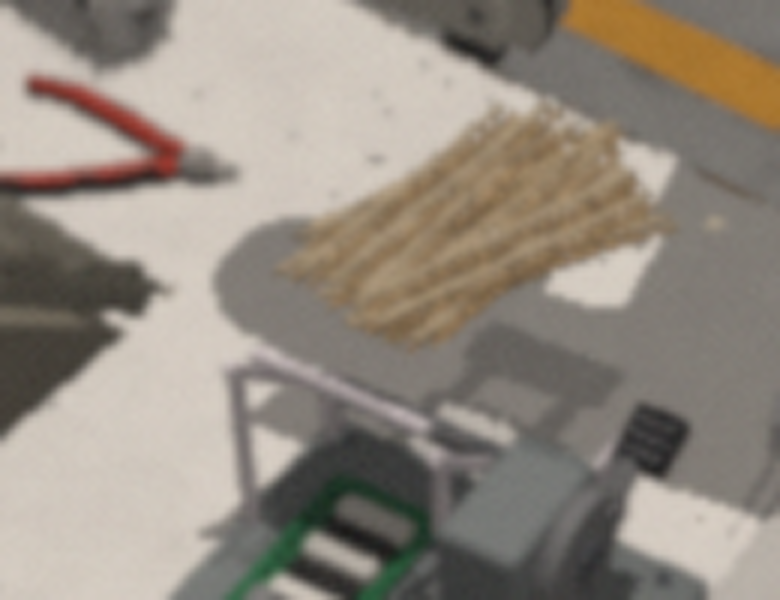

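View pics/top_g4.png

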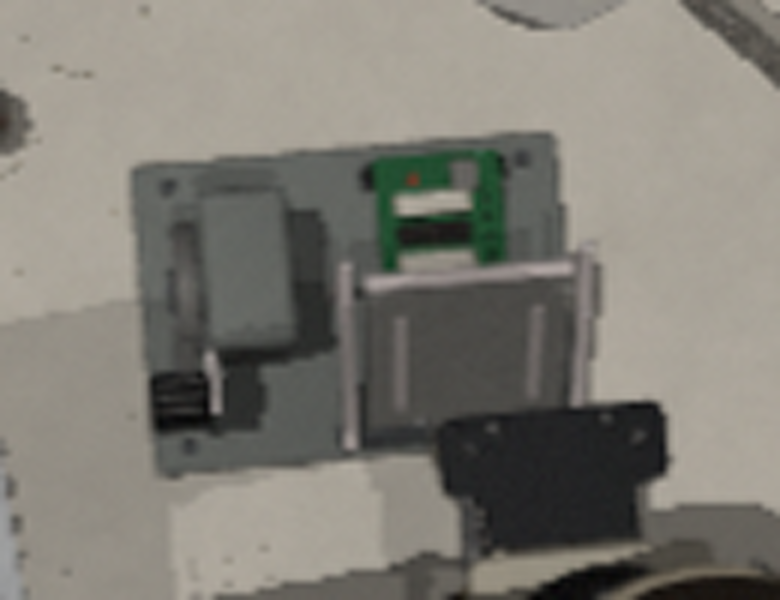

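Both views agree that the guard is at about 51° against rails at 45°. In the top crop, the bar at px (470,275) sits just short of the rail ends at (350,265). I'll push about 6° further.

Emit:
apply_moves(rows=[[[0,0,-0.04],0],[[0,0.03,-0.08],0],[[0,0.07,-0.105],0],[[0,0.09,-0.12],0],[[0,0.1,-0.13],0],[[0,0.103,-0.1333],0],[[0,0.106,-0.1367],0],[[0,0.106,-0.1367],0],[[0,0.096,-0.127],0],[[0,0.06,-0.1],0],[[0,0.02,-0.06],0],[[0,0,-0.02],0],[[0,0,0],0],[[0,0,0],0]])

```text
time_s: 9.75
tcp_pos: [0.4533, -0.109, 0.2792]
eef_rot: [-90.2, -0.0, 96.0]
contact_force: [0.4, 0.2, -0.2]
gripper_width: 0.0004
```

```bash
python3 rails.py g5
```

```text
9.85 [-0.1635 -0.043   0.2784] [-90.07   0.    96.05] [ 0.38 -0.14  0.44] 0.0004999517225646371
R 236 theta med 47.1 sd 1.3 rmax 0.104 edge th 46.8
L 269 theta med 47.3 sd 1.2 rmax 0.104 edge th 46.6
R 54 theta med 44.1 sd 1.2 rmax 0.109 edge th 44.3
L 55 theta med 43.8 sd 1.1 rmax 0.108 edge th 43.0
top railL 69 ang 44.5 z at x=-20: 0.1045 zmax 0.127 xmax 0.005
top railR 71 ang 44.1 z at x=-20: 0.1043 zmax 0.125 xmax 0.004
top G1 242 ang 45.1 z at x=-20: 0.1041 zmax 0.129 xmax 0.004
top G2 267 ang 45.3 z at x=-20: 0.104 zmax 0.129 xmax 0.004
top G3 246 ang 45.0 z at x=-20: 0.1044 zmax 0.128 xmax 0.004
side railL 29 ang -89.9 z at x=-20: 23.4158 zmax 0.125 xmax 0.008
side railR 67 ang -86.0 z at x=-20: 0.3995 zmax 0.124 xmax 0.01
side G1 53 ang 44.2 z at x=-20: 0.0981 zmax 0.128 xmax 0.008
side G2 54 ang 44.5 z at x=-20: 0.0977 zmax 0.125 xmax 0.008
side G3 50 ang 44.3 z at x=-20: 0.0978 zmax 0.125 xmax 0.011
```

View pics/top_g5.png

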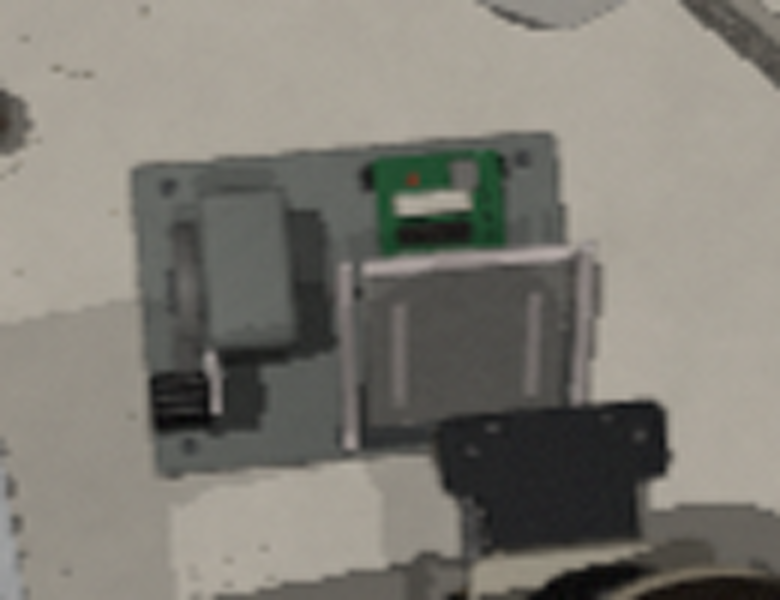

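The guard now measures 45.0–45.5° in both views, and the bar in the top crop at px (465,262) lines up with the rail ends. Next I'll measure the paddle in the tester frame.

```bash
cat > pad.py <<'E'
from h import *
def pad(cs):
    for c in cs:
        T=toT(cloud(c));px=c["pixels"].max(2)
        m=(px<48)&(T[...,2]>.05)&(T[...,2]<.16)&(T[...,1]>.06)&(T[...,1]<.11)&(T[...,0]>-.085)&(T[...,0]<-.03)
        q=T[m]
        if len(q)>8:
            l=cv2.fitLine(q[:,[0,2]].astype(np.float32),cv2.DIST_HUBER,0,.001,.001).ravel()
            print(len(q),'mean',q.mean(0).round(4),'5%',np.percentile(q,4,axis=0).round(4),'95%',np.percentile(q,96,axis=0).round(4),'slope deg',np.degrees(np.arctan(l[1]/l[0])).round(1))
if __name__=="__main__":
    a,b=look('p0');pad([a,b])
    crop(b,300,110,345,155,13,"pics/pad_side0.png");crop(a,290,160,330,220,9,"pics/pad_top0.png")
    # height profile around the dial, tester frame, from top
    T=toT(cloud(a));
    for y0 in np.arange(.06,.104,.006):
        print((y0*1000).round(),[ (lambda q: int(round(np.median(q)*1000)) if len(q) else None)(T[...,2][(abs(T[...,1]-y0)<.003)&(abs(T[...,0]-x0)<.004)]) for x0 in np.arange(-.08,.04,.008)])
E
python3 pad.py
```

```text
9.95 [-0.1633 -0.043   0.2777] [-8.996e+01  1.000e-02  9.604e+01] [-0.35 -0.12 -0.36] 0.00026975655071351533
88 mean [-0.0493  0.085   0.1305] 5% [-0.0613  0.0735  0.1241] 95% [-0.037   0.0963  0.1379] slope deg -27.6
13 mean [-0.0436  0.0965  0.1268] 5% [-0.0534  0.0917  0.1202] 95% [-0.0338  0.0983  0.1317] slope deg -30.5
60.0 [2, 20, 21, 22, 21, 21, 54, 128, 128, 127, 128, 127, 128, 128, 127]
66.0 [2, 20, 20, 21, 20, 21, 60, 128, 127, 127, 127, 127, 128, 128, 127]
72.0 [19, 19, 20, 126, 128, 125, 125, 124, 123, 124, 124, 127, 123, 121, 124]
78.0 [18, 21, 21, 136, 133, 127, 121, 120, 125, 129, 130, 128, 125, 119, 110]
84.0 [11, 21, 23, 135, 131, 128, 123, 117, 124, 118, 112, 127, 124, 21, 22]
90.0 [1, 19, 22, 136, 131, 128, 21, 21, 21, 21, 20, 19, 22, 21, 21]
96.0 [4, 21, 21, 135, 130, 126, 20, 20, 20, 20, 21, 19, 21, 21, 21]
102.0 [2, 20, 2, 2, 18, 0, 0, 3, 17, 18, 8, 12, 0, 19, 10]
```

View pics/pad_side0.png

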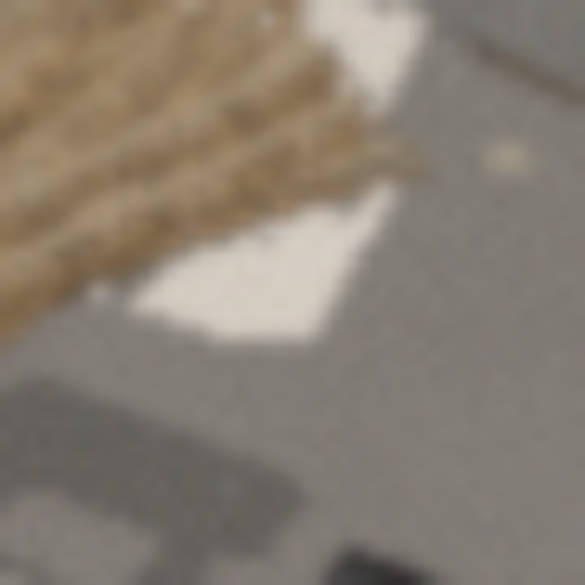

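View pics/pad_top0.png

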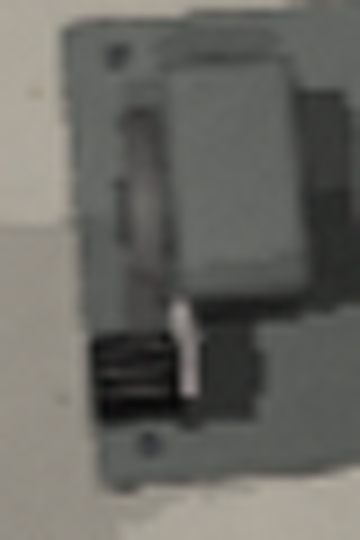

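The side crop missed the paddle. In the top crop the paddle is centred near px (137,372). In the tester frame it spans x -64 to -37 and y 73 to 97, at its rest angle, and the pale pin plate at px (185,350) lies to its right. I'll open the gripper and bring the rear finger over the paddle, so the side camera can still see it.

Emit:
apply_moves(rows=[[[0.02,0,0],0],[[0.045,0,-0.01],0],[[0.07,0,-0.02],0],[[0.095,0,-0.035],0],[[0.12,0,-0.05],0],[[0.131,0,-0.059],0],[[0.131,0.02,-0.059],0],[[0.131,0.045,-0.059],0],[[0.131,0.06,-0.059],0],[[0.131,0.06,-0.059],0]], gripper=1)

```text
time_s: 11.2
tcp_pos: [0.4989, 0.0272, 0.217]
eef_rot: [-89.8, 0.1, 96.0]
contact_force: [0.3, 0.5, 0.5]
gripper_width: 0.0869
```

```bash
python3 -c "
from h import *
from pad import pad
a,b=look('p1');pad([a,b]);crop(b,270,100,360,170,8,'pics/ps1.png');cv2.imwrite('pics/fs2.png',b['pixels']);cv2.imwrite('pics/ft2.png',a['pixels'])
W=cloud(b);m=(W[...,0]>.3)&(W[...,0]<.62)&(W[...,1]>.15)&(W[...,1]<.35)
for y in np.arange(.15,.35,.02):
    q=W[m&(abs(W[...,1]-y)<.01)&(W[...,2]>.41)]
    if len(q): print(y.round(2),q[q[:,2].argmin()].round(3))
"
```

```text
11.3 [-0.1045  0.0879  0.2186] [-9.002e+01  1.000e-02  9.604e+01] [-0.13  0.11  0.85] 0.08766110780701433
71 mean [-0.0439  0.0892  0.1283] 5% [-0.0538  0.0797  0.1225] 95% [-0.0355  0.0985  0.1339] slope deg -30.2
0.15 [0.469 0.157 0.49 ]
0.17 [0.466 0.16  0.485]
0.19 [0.453 0.184 0.488]
0.21 [0.448 0.204 0.49 ]
0.23 [0.435 0.235 0.49 ]
0.25 [0.426 0.251 0.49 ]
0.27 [0.413 0.269 0.488]
0.29 [0.431 0.28  0.511]
```

View pics/ps1.png

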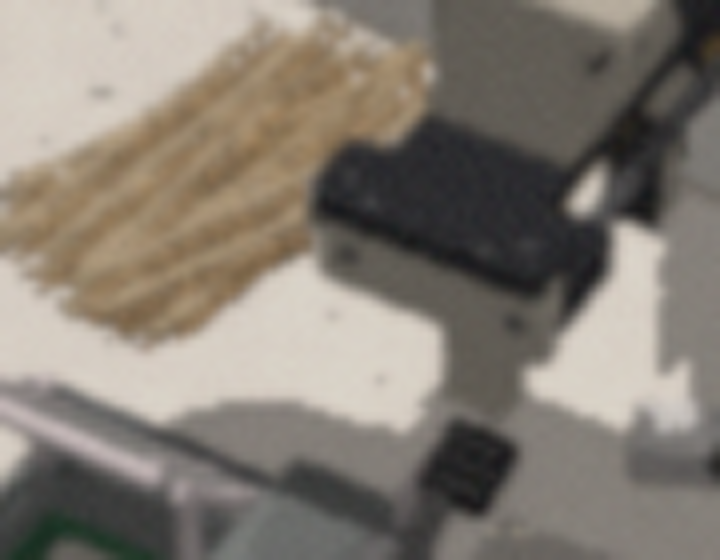

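View pics/fs2.png

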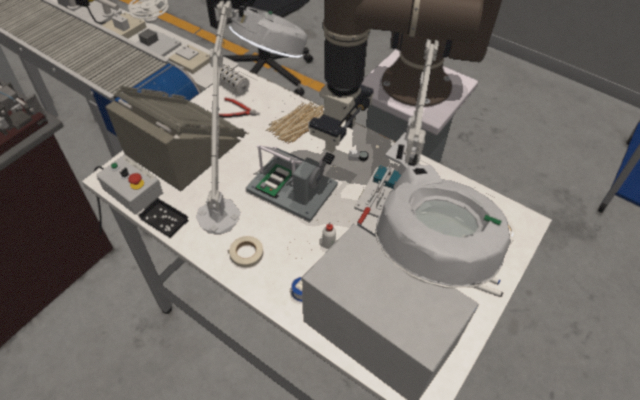

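View pics/ft2.png

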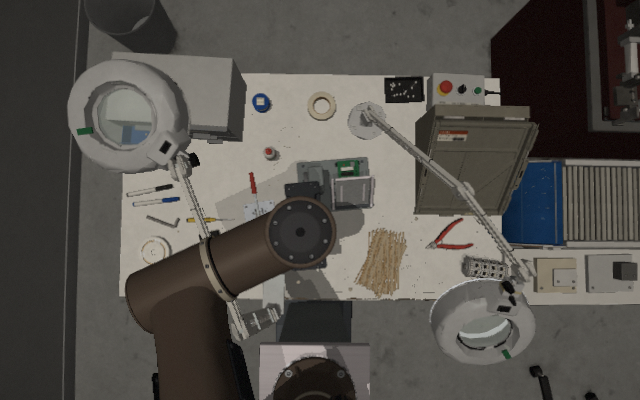

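The paddle is visible at px (470,465) in the crop, right under the rear finger. The arm clears the boom by about 10 cm now and should clear it by about 3 cm at the lowest point. I'll start the press.

Emit:
apply_moves(rows=[[[0,0.008,0],0],[[0,0.014,0],0],[[0,0.018,0],0],[[0,0.022,0],0],[[0,0.022,0],0]])

```text
time_s: 11.92
tcp_pos: [0.4981, 0.0272, 0.1959]
eef_rot: [-89.9, 0.0, 96.0]
contact_force: [-6.5, -0.6, 6.7]
gripper_width: 0.0874
```

Emit:
apply_moves(rows=[[[0,0.005,0],0],[[0,0.01,0],0],[[0,0.015,0],0],[[0,0.02,0],0],[[0,0.026,0],0],[[0,0.026,0],0]])

```text
time_s: 12.68
tcp_pos: [0.4988, 0.0274, 0.1695]
eef_rot: [-89.9, 0.0, 96.0]
contact_force: [-2.5, 0.2, 3.6]
gripper_width: 0.0875
```

```bash
python3 -c "
from h import *
from pad import pad
a,b=look('p2');pad([a,b]);crop(b,270,100,360,170,8,'pics/ps2.png')
"
```

```text
12.775 [-0.1052  0.0879  0.17  ] [-8.996e+01  1.000e-02  9.604e+01] [-2.27 -0.23  3.53] 0.08751030918443005
11 mean [-0.0418  0.0925  0.1019] 5% [-0.0444  0.083   0.0994] 95% [-0.0386  0.0988  0.1034] slope deg 20.6
```

View pics/ps2.png

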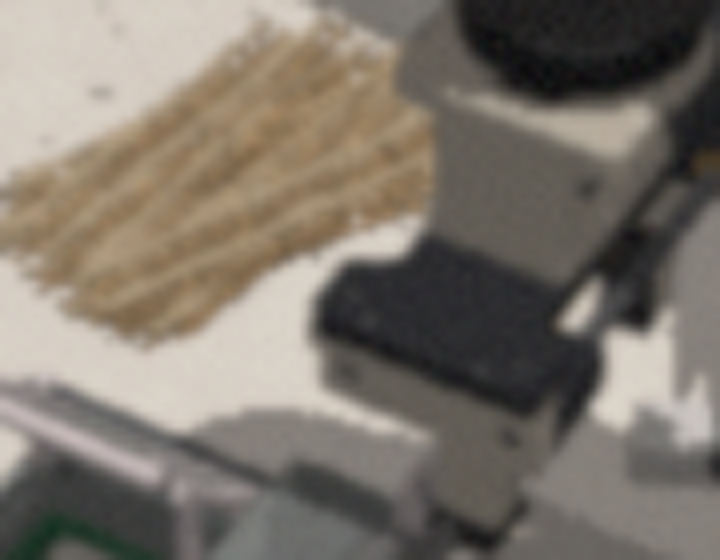

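The crop shows the finger down on the paddle at px (470,530), about level, which is roughly 0.5 rad of press. I'll continue in smaller steps and watch the force.

Emit:
apply_moves(rows=[[[0,0.003,0],0],[[0,0.006,0],0],[[0,0.006,0],0]])

```text
time_s: 13.15
tcp_pos: [0.4994, 0.0275, 0.1642]
eef_rot: [-90.0, 0.0, 96.0]
contact_force: [-2.6, -0.3, 5.2]
gripper_width: 0.0876
```

Emit:
apply_moves(rows=[[[0,0.003,0],0],[[0,0.005,0],0],[[0,0.005,0],0]])

```text
time_s: 13.52
tcp_pos: [0.4996, 0.0275, 0.1596]
eef_rot: [-90.1, 0.0, 96.0]
contact_force: [-3.1, -0.7, 8.2]
gripper_width: 0.0879
```

Emit:
apply_moves(rows=[[[0,0.0025,0],0],[[0,0.0025,0],0]])

```text
time_s: 13.78
tcp_pos: [0.4998, 0.0276, 0.1571]
eef_rot: [-90.1, 0.0, 96.1]
contact_force: [-1.7, -1.7, 7.7]
gripper_width: 0.0881
```

Emit:
apply_moves(rows=[[[0,0.002,0],0],[[0,0.002,0],0]])

```text
time_s: 14.02
tcp_pos: [0.5001, 0.0276, 0.1552]
eef_rot: [-90.1, -0.0, 96.1]
contact_force: [-0.8, -2.4, 6.2]
gripper_width: 0.0878
```

```bash
python3 -c "
from h import *
from pad import pad
a,b=look('p3');pad([a,b]);crop(b,280,115,350,175,11,'pics/ps3.png')
"
```

```text
14.125 [-0.1041  0.088   0.1552] [-90.12  -0.    96.05] [-0.68 -1.65  7.48] 0.08794556087544016
9 mean [-0.04    0.0956  0.0886] 5% [-0.042   0.0898  0.086 ] 95% [-0.0375  0.1005  0.0915] slope deg 64.4
```

View pics/ps3.png

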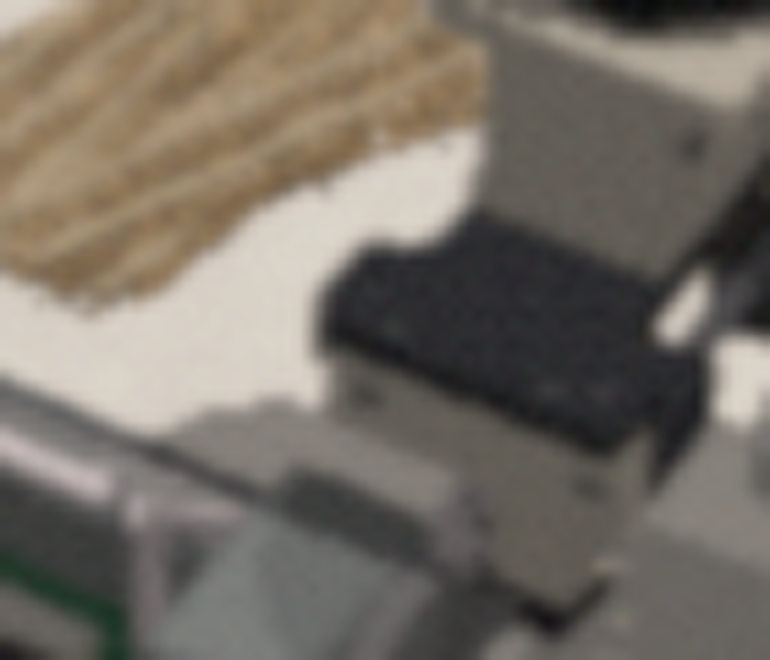

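The crop shows the paddle pressed well below level, with its dark edge at px (545,615) just below the fingertip. Geometry and force put it at about 0.8 rad. I'll take fine steps now.

Emit:
apply_moves(rows=[[[0,0.0015,0],0],[[0,0.0015,0],0]])

```text
time_s: 14.38
tcp_pos: [0.5003, 0.0277, 0.1537]
eef_rot: [-90.1, -0.0, 96.1]
contact_force: [-0.5, -0.8, 5.1]
gripper_width: 0.0878
```

```bash
cat > f.py <<'E'
from h import *
fs=[];ps=[];Z=[];q95=[]
for i in range(6):
    b=capture("side");s=get_state();fs.append(s["contact_force"]);ps.append(toT(s["tcp_pos"]))
    T=toT(cloud(b));px=b["pixels"].max(2)
    m=(px<50)&(T[...,2]>.05)&(T[...,2]<.12)&(T[...,1]>.075)&(T[...,1]<.103)&(T[...,0]>-.075)&(T[...,0]<-.03)
    Z.append(T[m])
Z=np.concatenate(Z)
p=np.mean(ps,0);print(s["time_s"],"F",np.mean(fs,0).round(2),"tcp",p.round(4),"tip",((p[2]-.0656)*1000).round(1),"dark",len(Z),Z.mean(0).round(4),np.percentile(Z,[5,50,95],axis=0)[:,2].round(4))
# same-x slice: highest dark z near x=-.040
s=abs(Z[:,0]+.04)<.003
print("x=-40 slice",s.sum(),np.percentile(Z[s][:,2],[10,50,90]).round(4))
E
python3 f.py
```

```text
14.675 F [-0.65 -1.62  5.63] tcp [-0.1038  0.088   0.1538] tip 88.2 dark 64 [-0.0402  0.0952  0.0873] [0.0841 0.0871 0.0915]
x=-40 slice 44 [0.0853 0.0872 0.0898]
```

Emit:
apply_moves(rows=[[[0,0.0015,0],0],[[0,0.0015,0],0]])

```text
time_s: 14.92
tcp_pos: [0.5006, 0.0277, 0.1523]
eef_rot: [-90.2, -0.0, 96.1]
contact_force: [0.0, -2.2, 6.3]
gripper_width: 0.0875
```

```bash
python3 f.py
```

```text
15.225 F [ 0.19 -2.01  5.84] tcp [-0.1036  0.088   0.1524] tip 86.8 dark 57 [-0.0397  0.0947  0.0862] [0.0818 0.0862 0.09  ]
x=-40 slice 43 [0.0834 0.086  0.0886]
```

Emit:
apply_moves(rows=[[[0,0.0015,0],0],[[0,0.0015,0],0]])

```text
time_s: 15.48
tcp_pos: [0.5009, 0.0277, 0.151]
eef_rot: [-90.2, -0.0, 96.1]
contact_force: [1.2, -3.0, 6.3]
gripper_width: 0.0878
```

```bash
python3 f.py
```

```text
15.775 F [ 0.42 -2.43  6.21] tcp [-0.1033  0.088   0.1511] tip 85.5 dark 68 [-0.0402  0.0948  0.0841] [0.0806 0.0844 0.0875]
x=-40 slice 48 [0.0824 0.0844 0.0869]
```

Emit:
apply_moves(rows=[[[0,0.001,0],0],[[0,0.001,0],0]])

```text
time_s: 16.02
tcp_pos: [0.5011, 0.0278, 0.1502]
eef_rot: [-90.2, -0.0, 96.1]
contact_force: [1.4, -2.7, 7.2]
gripper_width: 0.0882
```

```bash
python3 f.py; python3 -c "
from h import *
a,b=look('p4');crop(b,290,130,350,175,13,'pics/ps4.png')
guard([b])
W=cloud(b)
for y in np.arange(.15,.31,.02):
    q=W[(abs(W[...,1]-y)<.01)&(W[...,2]>.40)&(W[...,0]>.3)&(W[...,0]<.62)]
    if len(q): print(y.round(2),q[q[:,2].argmin()].round(3))
"
```

```text
16.325 F [ 0.66 -2.83  7.05] tcp [-0.1031  0.088   0.1502] tip 84.6 dark 59 [-0.0388  0.0945  0.0845] [0.0798 0.0849 0.0879]
x=-40 slice 38 [0.0818 0.0847 0.0867]
16.425 [-0.1031  0.088   0.1502] [-9.023e+01 -1.000e-02  9.607e+01] [ 1.51 -1.83  7.73] 0.08749035770317948
R 49 theta med 44.1 sd 1.1 rmax 0.108 edge th 43.2
L 54 theta med 44.0 sd 1.2 rmax 0.106 edge th 43.3
0.15 [0.462 0.16  0.413]
0.17 [0.458 0.16  0.411]
0.19 [0.453 0.187 0.42 ]
0.21 [0.445 0.204 0.421]
0.23 [0.433 0.236 0.421]
0.25 [0.425 0.255 0.422]
0.27 [0.418 0.268 0.421]
0.29 [0.43  0.281 0.444]
```

View pics/ps4.png

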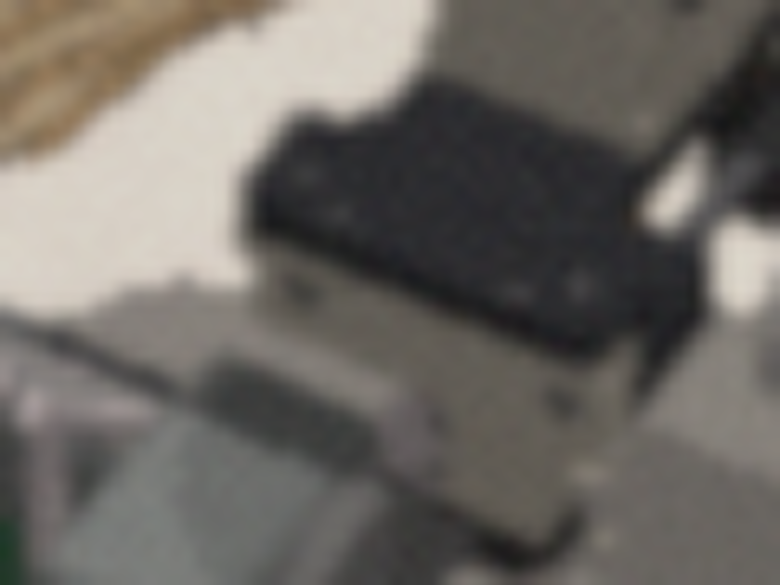

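The paddle's end sits at px (500,545), right under the fingertip. Geometry gives about 0.885 rad. The force has passed its dip before the click (5.6 N) and is rising again (7.1 N). One last 0.6 mm.

Emit:
apply_moves(rows=[[[0,0.0006,0],0],[[0,0.0006,0],0],[[0,0.0006,0],0],[[0,0.0006,0],0]])

```text
time_s: 16.92
tcp_pos: [0.5012, 0.0278, 0.1497]
eef_rot: [-90.2, -0.0, 96.1]
contact_force: [0.6, -2.3, 6.6]
gripper_width: 0.0876
```

```bash
python3 f.py; python3 f.py; cat >> f2.py <<'E'
import numpy as np
from scipy.optimize import brentq
def delta(xt,tip,half):
    xc=xt+43.9+half
    f=lambda th:(100+((-xc-4*np.sin(-th))/np.cos(th))*np.sin(th)+4*np.cos(th))-tip
    return .5-brentq(f,-.9,.3)
import sys
for h in(9,11,13,21):print(h,round(delta(float(sys.argv[1]),float(sys.argv[2]),h),3))
E
python3 f2.py -103 84.1
```

```text
17.225 F [ 0.96 -2.49  7.69] tcp [-0.103   0.088   0.1497] tip 84.1 dark 68 [-0.0398  0.0945  0.083 ] [0.0793 0.0832 0.0867]
x=-40 slice 55 [0.08   0.0831 0.0862]
17.525 F [ 0.74 -3.13  7.69] tcp [-0.103   0.088   0.1497] tip 84.1 dark 66 [-0.0395  0.0945  0.0834] [0.0787 0.0838 0.0875]
x=-40 slice 50 [0.0804 0.0837 0.086 ]
9 0.883
11 0.898
13 0.914
21 0.992
```

```bash
python3 -c "
from h import *
b=capture('side');guard([b]);s=get_state();print(s['time_s'],s['contact_force'].round(1),s['tcp_pos'].round(4))
print(close_job())"
```

```text
R 50 theta med 44.2 sd 1.2 rmax 0.107 edge th 43.4
L 55 theta med 43.9 sd 1.2 rmax 0.106 edge th 43.4
17.575 [ 0.7 -3.7  7.8] [0.5012 0.0278 0.1497]
the job is handed in; nothing more can be done
None
```

I folded the guard flap into line with the 45° rails, then pressed the dial's paddle to about the third click. I handed the job in at 17.6 s, still holding it there.

- **Guard:** After the last push, panel line fits gave 45.0–45.3° in the top view and 44.2–44.5° in the side view. The panel's height against the rails agreed to about 0.7°. A cruder median-angle check read 47° in the top view and 44° in the side view, but those figures include the panel's thickness. The last side-view check showed no change after the paddle press.
- **Dial:** The fingertip held at 84.1 mm above the worktop, which works out to about 0.90 rad pressed (third click 0.90). The side camera's view of the paddle's inner end (83.2 mm measured, 83.3 mm expected) agrees. The force dipped to 5.6 N before the click and was about 7.7 N at the end.
- **Less certain:** I couldn't read the marker pins at this resolution. The 0.90 rad also depends on a fingertip thickness of about 11 mm, which I inferred from the guard push; a 2 mm error there shifts it by about 0.015 rad. A 21 mm fingertip would give 0.99 rad, but the camera measurement rules that out.
- **Unexplained:** A sideways force of about 3 N built up during the press, and I didn't find the cause. Early in the press there was a brief reading of about 6.5 N pushing back towards the robot, which I also couldn't explain.
- **Lamps:** The arm's lowest point over the left lamp's boom was about 3 cm above it. The highest force I saw was about 9 N.

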